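# Offer a dop stick up to an agate slab on its setting stand

### The job

First lay the agate slab into the setting stand, flat between its four black stops, and let go of it. Then take the brass dop stick out of the rack, carry it over the tops of the pots in the caddy, and finish holding it upright, pin down, with its tip hovering about 8 mm above the centre of the slab and never touching the slab, so that I can check the alignment before waxing. Keep hold of it at the end, and leave the two pots and the blue-handled dop where they are.

Things in the scene. Friction and masses are not known exactly. Their poses are not given: they have to be found in the camera images.
- slab: Oval sawn agate slab with blue-white rings, 51 mm wide (its x), 73 mm long (its y), 7 mm thick, about 60 g; it starts lying flat on the bench top (z = 0). Origin at the centre of its underside, z up. Take it across its 51 mm width, at the middle of its length, fingertips close to the bench.
- stand: Fixed setting stand: grey base plate 76 x 116 x 10 mm, aluminium pedestal with flat top 40 mm above the bench. Origin at the centre of its underside, z up. The slab's length goes along its y (either way round). For y within +-27 mm the pedestal is only 34 mm wide in x, giving fingers room on both sides down to the base plate; the ends are 62 mm wide, with four black stops (see stand_seat).
- stand_seat (a point): Centre of the pedestal's top, where the centre of the slab's underside belongs; axes as the stand's. Four slanted black stops, 10 mm high above this top, stand round the slab's outline at about x = +-17, y = +-36 mm, leaving about 3 mm of play all round.
- caddy: Low open wooden tray, fixed, 150 mm (its x) by 80 mm (its y) by 24 mm high, between stand and rack. Origin at the centre of its underside, z up; +y faces the rack. The pots stand in it on its 5 mm floor, 35 mm either side of its centre along x; their tops are up to 100 mm above the bench. The dop must cross the caddy's middle line (its x axis) above the pots' tops.
- red_pot: White pot with a red lid, 63 mm in diameter, 95 mm high, loose in the caddy; a bystander. Origin at the centre of its underside.
- blue_pot: White pot with a blue lid, 59 mm in diameter, 82 mm high, loose in the caddy; a bystander. Origin at the centre of its underside.
- rack: Pale wooden rack block, fixed, 110 mm (its x) by 50 mm (its y) by 45 mm high. Origin at the centre of its underside, z up. Two upright blind holes, 14 mm in diameter and 36 mm deep, at x = +-30 mm, y = 0; one dop stands in each.
- brass_dop: The dop to use, 122 mm long: brass pin 12 mm in diameter, collar 17 mm at 68 to 74 mm from the tip, dark brown wooden handle 24 mm in diameter from 74 to 122 mm. Stands pin down in either hole of the rack, tip 9 mm above the bench. Origin at the centre of the pin's flat tip; z runs from tip to handle. Lift it 40 mm to free it; about 60 g.
- steel_dop: Spare dop of the same size and shape, steel pin and blue handle, in the other hole of the rack; a bystander. Origin at the centre of the pin's tip, z up to the handle.

How it is judged:
On the way, in this order (a step that is already met when the one before it is completed fails the run):
1. the slab lies flat in the stand between the stops, let go of (horizontal distance between slab and stand_seat below 0.007 m and z of slab in the frame of stand_seat between -0.003 and 0.003 m and angle between the y axis of slab and the y axis of stand, either way round below 0.25 rad and angle between slab's own z axis and vertical below 0.06 rad and contact force between the fingers and slab below 0.1 N), for 0.2 s.
2. the brass dop is out of the rack, in the fingers, on the rack's side of the caddy (height (world z) of brass_dop above 0.048 m and y of brass_dop in the frame of caddy above 0.02 m and contact force between the fingers and brass_dop above 0.5 N), for 0.05 s.
3. the brass dop has crossed to the stand's side of the caddy (y of brass_dop in the frame of caddy below -0.02 m and contact force between the fingers and brass_dop above 0.5 N), for 0.05 s.
At the end, for the whole second after the job is handed in: Slab flat in the stand, released: within 7 mm of centre, 0.25 rad of its length. Brass dop held still, within 0.14 rad of upright, tip 2.5 to 15 mm above the slab, within 8 mm of its centre, touching neither slab nor stand. Pots and blue-handled dop within 10 mm of their start (all of step 1 and horizontal distance between brass_dop and slab below 0.008 m and z of brass_dop in the frame of slab between 0.0095 and 0.022 m and angle between brass_dop's own z axis and vertical below 0.14 rad and height (world z) of brass_dop above 0.045 m and contact force between the fingers and brass_dop above 0.5 N and contact force between brass_dop and slab below 0.05 N and contact force between brass_dop and stand below 0.05 N and linear speed of brass_dop below 0.02 m/s and distance of each of red_pot, blue_pot, steel_dop from where it was at the start of the episode below 0.01 m); the arm keeps its last pose, push and grip.
It fails at once if the brass dop touched the slab (contact force between brass_dop and slab above 0.3 N).
It fails at once if the dop's tip crossed the caddy's middle line lower than the pots' tops (y of brass_dop in the frame of caddy between -0.02 and 0.02 m and z of brass_dop in the frame of caddy below 0.095 m).
It fails at once if a pot was disturbed (distance of any of red_pot, blue_pot from where it was at the start of the episode above 0.01 m or angle between any of red_pot, blue_pot's own z axis and vertical above 0.2 rad).
It fails at once if the blue-handled dop was taken or knocked (distance of steel_dop from where it was at the start of the episode above 0.01 m).
It also fails if it takes over 67 s, if anything falls off the work surface, if the arm or the gripper's body presses on something with over 40 N, if the wrist force passes 120 N, or if a joint passes its speed limit or range.

### The arm

A 6-joint arm with a two-finger parallel gripper is mounted at the origin on a cart in front of the work surface, level with it; the furniture and walls round the work are solid. World frame = base frame: x ahead of the robot, y to its left, z up, the work surface at z = 0. Lengths are in m, angles in rad, forces in N, time in s.
With the tool pointing down it reaches from about 0.325 to 0.775 m from the base axis. Payload 5.5 kg.
Tool frame: the origin (TCP) lies between the finger pads; the fingertips stand 25 mm ahead of it and the grasp point (between the pads) lies 6 mm ahead of it; z points along the fingers, y is the line along which they close (so a half turn about z gives the same grasp; the last joint's range is limited). The gripper opens to 88 mm and grips with 3 to 60 N. Pads are 20 mm wide; open, the fingers measure 115 mm over their backs; the gripper's body (75 mm by 178 mm) begins 61 mm behind the grasp point.
Start: joints at [1.103, 0.091, 1.231, -0, 1.82, -0.057], TCP at [0.24, 0.55, 0.248] pointing down, gripper open.
Joint ranges: [-2.87, 2.87], [-0.86, 2.18], [0.17, 2.46], [-1.51, 4.65], [0.06, 2.69], [-2.65, 2.65]. Speed limits (rad/s): [2.57, 2.57, 3.01, 3.14, 3.14, 3.14].

### API

Orientations are given as a rotation vector (axis times angle).
In Python, from station import r gives the robot as it stands. The module is installed in compiled form; this text tells all that it offers.
- The arm moves only by the tool carry_out, never from a script. Its argument "targets" is a list of rows, each a list of 4 numbers: the shift along the tool's x, y, z in mm, then the turn about the tool's z in degrees. In form: [[dx, dy, dz, turn], ...]. A call has 1 to 20 rows; each row is the pose to reach, as a shift and turn from the pose commanded when the call began, along the tool's axes at that moment; what a row does not reach only later rows make up. A row lasts 1/10 s, in which the tool goes at most 50 mm and 8.59 degrees, less where a joint would pass 70% of its speed; a pose out of reach is approached as far as the arm can. A call with a gripper value outside its range is refused whole. "grip" is the closure, from -1 (fully open) to 1 (shut), set as the call begins (left out, the last holds). The fingers move at their own pace and stop on an object; "grip_force" is the grip in N (left out, the last holds). Time passes only in rows, so rows that repeat a pose let the fingers close. It gives the time, the measured TCP pose, the force, the opening and the grip force at its end, in the units of the state.
- r.observe(): the state, without advancing time (a new reading comes with each control period).
- r.grab_frame(name): name is "scene" or "top"; returns a dict with "frame" (420x560x3 uint8, red, green, blue), "mtx" (3x3 intrinsics, pixels), "dist_coeffs" ([k1, k2, p1, p2, k3] as OpenCV has them; the pictures are not rectified), "R" (3x3) and "t" (3): a world point X has camera coordinates R X + t. Camera axes: x right, y down, z forward; pixel columns grow to the right and rows downward; lengths in m; the calibration is good to about 2 mm. A picture is of the moment at which its call begins. There is no depth.
- r.close_job(): hands the job in; it is judged then, once.
Trained networks look in a picture, given as the dict that the camera call returned (one of the last four; its "shot" number tells which), for a name from the list of things; names that differ only in an ending like _2 or _b are one class to them, and where a whole thing is asked for, a point or a joint stands for the part that bears it (a point fixed in the world has none). Each returns a list of dicts, best first, with "score" (0 to 1); they miss things now and then, are a little off and sometimes report something else, mostly with a low value. They report only what shows in the picture. A call takes as long as a camera call.
- r.masks_of(picture, label): "pixels" (420x560 bool, what is visible of it).
- r.tip_of(picture, label): "xyz" ([x, y, z] in m, in world coordinates, good to about 4 mm: a listed point, or the origin of a listed thing).
The state is a dict: "clock": time; "joint_positions": joint angles; "qvel": joint speeds; "effort": joint torques, N m; "ee_pos": TCP position; "ee_rot": TCP orientation; "ft_force": force on the tool from outside, world axes, zero at the start; "wrist_torque": the same for the moment, N m; "width": finger opening in m; "grip_force": force on a finger pad.
Only numpy, scipy, OpenCV 4.12 (cv2) and the standard library are available. Lean on these libraries where they do the work, as an engineer would, in place of code of your own. Each camera call takes 0.05 s, during which the arm holds its last target. There are 200 camera calls.

## Working session

There is one attempt and no reset: what is moved stays moved. The work goes in short steps, Python scripts to look and compute and a tool call to move; the robot and the scene stay as the last step left them, time stands still between calls to the robot, and variables do not carry over. Pictures are saved under pics/ and viewed, at most 10 in all, crops included, and the job is handed in when it is done.

Besides the shell and the picture viewer there is one more tool, called after "Emit:" by a JSON object that holds its "name" and its "arguments", one argument or row to a line. carry_out: Moves the arm, as the interface text tells. Its arguments: {"type":"object","properties":{"targets":{"type":"array"},"grip":{"type":"number"},"grip_force":{"type":"number"}},"required":["targets"]}

```bash
mkdir -p pics
cat > h.py <<'E'
import numpy as np, cv2
from station import r
def ray(p,uv):
    q=cv2.undistortPoints(np.array([[uv]],float),np.array(p["mtx"]),np.array(p["dist_coeffs"]))[0,0]
    R=np.array(p["R"]);t=np.array(p["t"]); return -R.T@t, R.T@np.array([q[0],q[1],1])
def atz(p,uv,z):
    c,d=ray(p,uv); return c+d*(z-c[2])/d[2]
def proj(p,X):
    return cv2.projectPoints(np.array(X,float).reshape(-1,1,3),cv2.Rodrigues(np.array(p["R"]))[0],np.array(p["t"],float),np.array(p["mtx"]),np.array(p["dist_coeffs"]))[0][:,0]
E
python3 - <<'E'
from h import *
np.set_printoptions(precision=4,suppress=True)
o=r.observe();print(o)
for n in("top","scene"):
    p=r.grab_frame(n);cv2.imwrite(f"pics/{n}0.png",p["frame"][:,:,::-1])
    print(n,"cam",-np.array(p["R"]).T@p["t"])
    for l in["slab","stand","stand_seat","caddy","red_pot","blue_pot","rack","brass_dop","steel_dop"]:
        print(l,[(np.round(d["xyz"],4),round(d["score"],2)) for d in r.tip_of(p,l)[:2]])
E
```

```text
{'clock': 0.0, 'joint_positions': array([ 1.1033,  0.0919,  1.2319, -0.    ,  1.8198, -0.0567]), 'qvel': array([ 0.0013,  0.0008, -0.0006,  0.0006,  0.0009, -0.0001]), 'effort': array([ -0.0022, -44.6466, -40.6435,   0.0696,   0.0298,  -0.0001]), 'ee_pos': array([0.2395, 0.5499, 0.2465]), 'ee_rot': array([-0.6406, -3.0751,  0.003 ]), 'ft_force': array([ 1.3018, -0.7073,  0.2405]), 'wrist_torque': array([-0.034 , -0.0081,  0.0377]), 'grip_force': 0.0, 'width': 0.08772768881949083}
top cam [0.3354 0.1645 0.9977]
slab [(array([ 0.4829,  0.0785, -0.0001]), 0.69)]
stand [(array([ 0.4484, -0.0829, -0.0004]), 0.72)]
stand_seat []
caddy [(array([ 0.5424,  0.2178, -0.0017]), 0.77)]
red_pot [(array([0.581 , 0.2237, 0.0013]), 0.68), (array([ 0.4442, -0.0839, -0.0016]), 0.18)]
blue_pot [(array([0.511 , 0.2149, 0.006 ]), 0.87)]
rack [(array([0.5594, 0.3828, 0.0009]), 0.68)]
brass_dop [(array([0.5297, 0.3797, 0.0098]), 0.47)]
steel_dop [(array([0.5935, 0.3825, 0.0077]), 0.49)]
scene cam [-0.0412 -0.3403  0.8441]
slab []
stand [(array([ 0.4448, -0.0793,  0.0015]), 0.82), (array([0.5093, 0.2108, 0.0003]), 0.36)]
stand_seat [(array([ 0.4453, -0.0783,  0.041 ]), 0.87), (array([ 0.4462, -0.0772,  0.0004]), 0.66)]
caddy [(array([0.5431, 0.2165, 0.0017]), 0.88), (array([ 0.5651,  0.381 , -0.0023]), 0.66)]
red_pot [(array([0.5764, 0.222 , 0.0032]), 0.86)]
blue_pot [(array([0.5099, 0.2145, 0.0052]), 0.87)]
rack [(array([ 0.5657,  0.3843, -0.0022]), 0.86)]
brass_dop [(array([0.5359, 0.3816, 0.008 ]), 0.77), (array([ 0.447 , -0.0785,  0.0032]), 0.58)]
steel_dop [(array([0.5917, 0.3833, 0.0095]), 0.78)]
```

View pics/top0.png

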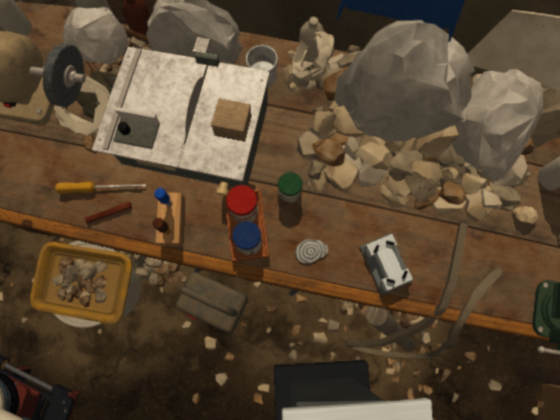

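View pics/scene0.png

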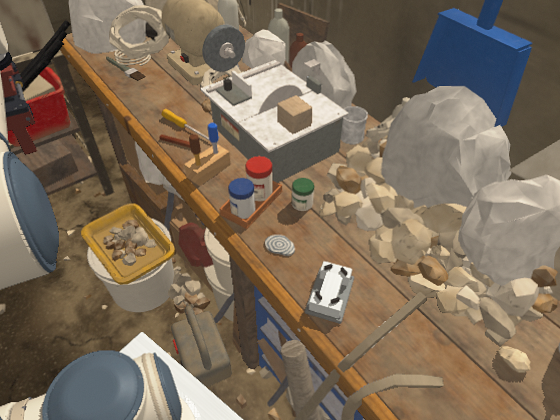

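Run:
```python
from h import *
np.set_printoptions(precision=4,suppress=True)
for n in("top","scene"):
    p=r.grab_frame(n)
    for l,z in(("slab",.0035),("stand",.01),("rack",.045),("caddy",.024),("brass_dop",.131),("steel_dop",.131)):
        for d in r.masks_of(p,l)[:1]:
            m=d["pixels"].astype(np.uint8)
            c=max(cv2.findContours(m,0,cv2.CHAIN_APPROX_NONE)[0],key=cv2.contourArea)[:,0]
            w=np.array([atz(p,u,z)[:2] for u in c.astype(float)])
            rc=cv2.minAreaRect((w*1000).astype(np.float32))
            print(n,l,round(d["score"],2),"px",m.sum(),c.min(0),c.max(0),"rect mm",np.round(rc[0],1),np.round(rc[1],1),round(rc[2],1))
```

```text
top slab 0.56 px 1097 [156 193] [184 245] rect mm [569.  388.3] [ 63.1 118.8] 87.2
top stand 0.92 px 1758 [361 235] [410 293] rect mm [447.2 -82.9] [116.7  75.7] 20.4
top rack 0.73 px 1045 [156 193] [184 245] rect mm [559.3 377.6] [ 58.5 113.7] 87.6
top caddy 0.61 px 910 [225 189] [268 261] rect mm [544.1 216.5] [152.3  80.5] 5.3
top brass_dop 0.64 px 208 [153 217] [171 233] rect mm [525.4 375.3] [41.6 23.2] 43.7
top steel_dop 0.79 px 212 [154 188] [171 206] rect mm [582.4 371.8] [47.  22.2] 43.3
scene slab 0.85 px 473 [265 235] [294 255] rect mm [481.7  80.4] [57.5 65.5] 38.8
scene stand 0.61 px 2007 [305 263] [353 322] rect mm [449.8 -80.3] [135.2  75.9] 20.1
scene rack 0.62 px 1039 [184 146] [229 185] rect mm [545.5 362.9] [ 89.5 136.1] 88.1
scene caddy 0.75 px 762 [219 182] [281 229] rect mm [533.9 208.5] [166.2  92.4] 3.3
scene brass_dop 0.77 px 219 [189 135] [199 164] rect mm [500.2 346.7] [107.5  21.8] 51.3
scene steel_dop 0.46 px 228 [208 123] [217 153] rect mm [556.5 344.4] [114.4  21.7] 44.6
```

Top view: the slab is at about (311,251), the stand at (387,263), the caddy with the red (242,200) and blue (246,237) pots at (247,225), and the rack at (170,218) with the brown handle at (160,225) and the blue one at (162,195). The top-view slab mask actually covers the rack, so I'll segment the slab by colour.

Run:
```python
from h import *
np.set_printoptions(precision=4,suppress=True)
for n,c0 in(("top",(311,251)),("scene",(280,245))):
    p=r.grab_frame(n); f=p["frame"]
    hsv=cv2.cvtColor(f,cv2.COLOR_RGB2HSV)
    m=((f[:,:,2].astype(int)-f[:,:,0]>-14)&(f.max(2)>60)).astype(np.uint8)
    k=np.zeros_like(m);cv2.circle(k,c0,26,1,-1);m*=k
    c=max(cv2.findContours(cv2.morphologyEx(m,cv2.MORPH_CLOSE,np.ones((3,3))),0,cv2.CHAIN_APPROX_NONE)[0],key=cv2.contourArea)
    c=cv2.convexHull(c)
    fill=np.zeros_like(m);cv2.drawContours(fill,[c],-1,1,-1)
    ys,xs=np.nonzero(fill)
    w=np.array([atz(p,(float(a),float(b)),.0055)[:2] for a,b in zip(xs,ys)])*1000
    mu=w.mean(0);e,v=np.linalg.eigh(np.cov((w-mu).T))
    print(n,c[:,0].min(0),c[:,0].max(0),"ctr",mu,"axes",4*np.sqrt(e),"long dir deg",np.degrees(np.arctan2(v[1,1],v[0,1])))
    x,y=c0; print([ (np.round(d["xyz"],4),round(d["score"],2)) for d in r.tip_of(p,"slab")])
    cv2.imwrite(f"pics/c_{n}.png",cv2.resize(f[y-70:y+70,x-90:x+110,::-1],None,fx=4,fy=4,interpolation=2))
from scipy.spatial.transform import Rotation as Ro
print(Ro.from_rotvec(r.observe()["ee_rot"]).as_matrix())
```

```text
top [312 258] [312 258] ctr [467.0764  77.2991] axes [nan nan] long dir deg nan
[(array([ 0.485 ,  0.0764, -0.0011]), 0.61)]
scene [266 236] [293 255] ctr [480.1996  79.9963] axes [51.2976 65.9334] long dir deg 92.82328485923169
[(array([ 0.4826,  0.0761, -0.0001]), 0.92)]
[[-0.9168  0.3994  0.    ]
 [ 0.3994  0.9168 -0.    ]
 [-0.     -0.     -1.    ]]<stdin>:13: RuntimeWarning: Degrees of freedom <= 0 for slice
  c *= np.true_divide(1, fact)
  c *= np.true_divide(1, fact)
```

View pics/c_top.png

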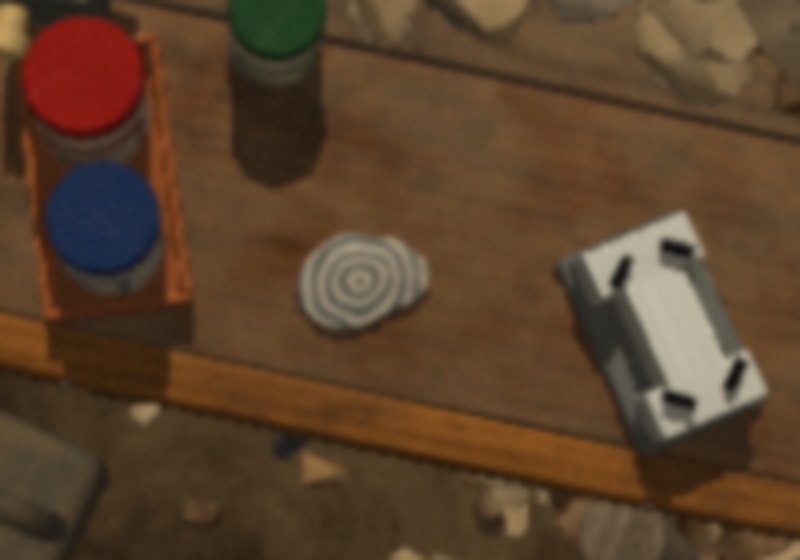

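The crop shows the slab at crop x 297–430, y 232–335, with its long axis nearly horizontal. The four black stops are at crop (622,271), (677,248), (737,376) and (680,402).

Run:
```python
from h import *
np.set_printoptions(precision=4,suppress=True)
for n,c0 in(("top",(311,251)),("scene",(280,245))):
    p=r.grab_frame(n); f=p["frame"]
    hsv=cv2.cvtColor(f,cv2.COLOR_RGB2HSV)
    k=np.zeros(f.shape[:2],np.uint8);cv2.circle(k,c0,24,1,-1)
    T,_=cv2.threshold(hsv[:,:,1][k>0].reshape(-1,1),0,255,cv2.THRESH_OTSU)
    m=((hsv[:,:,1]<T)&(k>0)).astype(np.uint8)
    m=cv2.morphologyEx(m,cv2.MORPH_OPEN,np.ones((3,3)))
    c=max(cv2.findContours(m,0,cv2.CHAIN_APPROX_NONE)[0],key=cv2.contourArea)
    fill=np.zeros_like(m);cv2.drawContours(fill,[c],-1,1,-1)
    ys,xs=np.nonzero(fill)
    w=np.array([atz(p,(float(a),float(b)),.0055)[:2] for a,b in zip(xs,ys)])*1000
    mu=w.mean(0);e,v=np.linalg.eigh(np.cov((w-mu).T))
    rc=cv2.minAreaRect(w.astype(np.float32))
    print(n,T,c[:,0].min(0),c[:,0].max(0),"ctr",mu,"axes",4*np.sqrt(e),"long deg",np.degrees(np.arctan2(v[1,1],v[0,1])),rc)
    ths=np.radians(np.arange(60,130,5))
    print([(int(round(np.degrees(t))),round(float(np.ptp(w@[np.cos(t),np.sin(t)])),1),round(float(np.ptp(w@[-np.sin(t),np.cos(t)])),1)) for t in ths])
    if n=="top":
        s=np.array([(622,271),(677,248),(737,376),(680,402)])/4+[221,181]-.5
        W=np.array([atz(p,q,.048)[:2] for q in s]);print(W,W.mean(0)); d=W[2:].mean(0)-W[:2].mean(0);print(np.degrees(np.arctan2(d[1],d[0])),np.linalg.norm(d))
```

```text
top 103.0 [295 239] [327 263] ctr [483.1729  79.5032] axes [51.9864 74.1139] long deg 101.74467793654883 ((482.6310729980469, 78.41282653808594), (70.0831527709961, 52.80356216430664), 87.29987335205078)
[(60, 65.1, 62.4), (65, 67.0, 60.8), (70, 68.5, 58.9), (75, 69.5, 57.0), (80, 70.0, 54.7), (85, 69.9, 53.4), (90, 70.9, 53.0), (95, 72.1, 53.1), (100, 72.7, 52.8), (105, 72.8, 52.1), (110, 72.9, 51.5), (115, 72.4, 52.3), (120, 71.5, 54.2), (125, 69.9, 55.6)]
[[ 0.4755 -0.055 ]
 [ 0.4862 -0.0855]
 [ 0.4171 -0.1112]
 [ 0.4053 -0.0797]] [ 0.446  -0.0828]
-160.12481101648208 0.07408812004592281
scene 73.0 [265 235] [294 255] ctr [480.5203  79.3522] axes [54.3704 74.7412] long deg 96.26074724930155 ((480.4817199707031, 79.41719055175781), (57.39575958251953, 65.4767074584961), 38.821083068847656)
[(60, 68.9, 60.9), (65, 70.3, 60.0), (70, 71.2, 58.9), (75, 72.1, 57.3), (80, 73.0, 56.0), (85, 74.0, 56.1), (90, 74.3, 56.3), (95, 74.5, 56.0), (100, 74.4, 55.6), (105, 73.7, 54.9), (110, 72.9, 54.9), (115, 71.6, 54.7), (120, 69.7, 56.1), (125, 67.4, 57.0)]
```

```bash
cat >> h.py <<'E'
from scipy.spatial.transform import Rotation as Ro
def plan(x,y,z,ang=None):
    "shift mm + turn deg for TCP to world x,y,z (m), tool y axis at world angle ang (deg)"
    o=r.observe();R=Ro.from_rotvec(o["ee_rot"]).as_matrix()
    d=R.T@(np.array([x,y,z])-o["ee_pos"])*1000
    a=np.degrees(np.arctan2(R[1,1],R[0,1])); t=0 if ang is None else (a-ang+180)%360-180
    print("plan",np.round(d,1),round(t,1),"tcp",np.round(o["ee_pos"],4),"yang",round(a,1),"w",round(o["width"],4),"gf",o["grip_force"],"t",o["clock"],"zaxis",np.round(R[:,2],3))
E
python3 - <<'E'
from h import *
plan(.4825,.079,.10,16)
p=r.grab_frame("top");print(atz(p,(290.,199.),.0),atz(p,(290.,184.),.08))
p=r.grab_frame("scene");print(atz(p,(302.,209.),.0))
print([(d["xyz"],d["score"]) for d in r.tip_of(p,"slab")])
E
```

```text
plan [-410.8 -334.9  147.6] 50.5 tcp [0.2396 0.5501 0.2476] yang 66.5 w 0.0877 gf 0.0 t 2.0 zaxis [ 0.  0. -1.]
[0.60290868 0.11790193 0.        ] [0.61367683 0.11994726 0.08      ]
[0.6045627  0.10890566 0.        ]
[([0.4832, 0.0763, 0.0004], 0.59)]
```

Emit:
{"name": "carry_out", "arguments": {
  "targets": [
    [-411,-335,30,50.5],
    [-411,-335,30,50.5],
    [-411,-335,30,50.5],
    [-411,-335,30,50.5],
    [-411,-335,30,50.5],
    [-411,-335,30,50.5],
    [-411,-335,30,50.5],
    [-411,-335,30,50.5],
    [-411,-335,30,50.5],
    [-411,-335,30,50.5],
    [-411,-335,30,50.5],
    [-411,-335,30,50.5],
    [-411,-335,30,50.5],
    [-411,-335,147,50.5],
    [-411,-335,147,50.5],
    [-411,-335,147,50.5],
    [-411,-335,147,50.5],
    [-411,-335,147,50.5],
    [-411,-335,147,50.5]
  ],
  "grip": -1
}}

```text
clock: 4.05
ee_pos: [0.4837, 0.0796, 0.1032]
ee_rot: [1.888, 2.507, 0.004]
ft_force: [0.4, -0.3, 0.7]
width: 0.0877
grip_force: 0.0
```

Run:
```python
from h import *
plan(.4825,.079,.0275,16)
p=r.grab_frame("scene");cv2.imwrite("pics/s1.png",cv2.resize(p["frame"][140:300,180:390,::-1],None,fx=3.5,fy=3.5,interpolation=2))
```

```text
plan [-0.2 -1.6 75.7] 0.0 tcp [0.4837 0.0796 0.1032] yang 16.0 w 0.0877 gf 0.0 t 4.05 zaxis [ 0.004  0.    -1.   ]
```

View pics/s1.png

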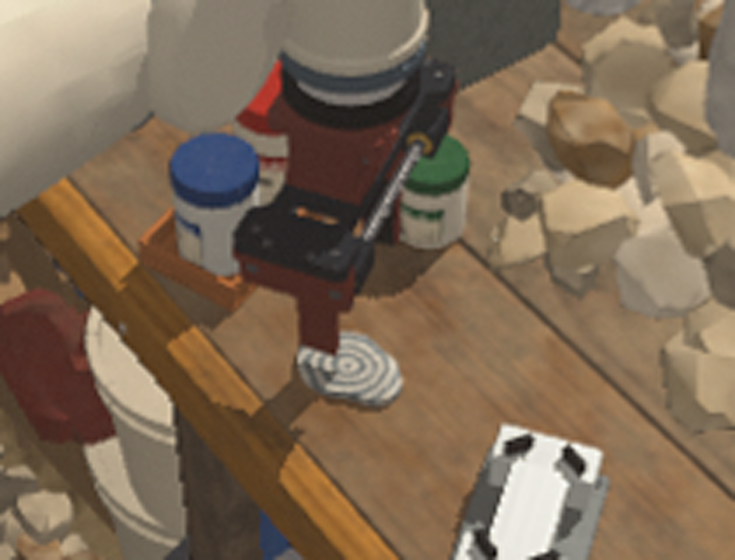

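The gripper is above the slab: near finger at crop (320,330), slab at (350,370), clear of the green pot. Next I'll descend and grip.

Emit:
{"name": "carry_out", "arguments": {
  "targets": [
    [0,-1,40,0],
    [0,-1,65,0],
    [0,-1,74,0],
    [0,-1,74,0],
    [0,-1,74,0],
    [0,-1,74,0]
  ]
}}

```text
clock: 4.7
ee_pos: [0.4828, 0.0787, 0.0284]
ee_rot: [1.89, 2.507, 0.003]
ft_force: [-0.6, -0.3, -0.2]
width: 0.0875
grip_force: 0.0
```

Emit:
{"name": "carry_out", "arguments": {
  "targets": [
    [0,0,0,0],
    [0,0,0,0],
    [0,0,0,0],
    [0,0,0,0],
    [0,0,0,0],
    [0,0,0,0],
    [0,0,0,0],
    [0,0,0,0]
  ],
  "grip": 1,
  "grip_force": 15
}}

```text
clock: 5.5
ee_pos: [0.4817, 0.0786, 0.0267]
ee_rot: [1.891, 2.508, 0.0]
ft_force: [-0.7, 0.2, -0.7]
width: 0.0494
grip_force: 15.0
```

Run:
```python
from h import *
plan(.4465,-.082,.12,-70)
```

```text
plan [-144.7  -78.   -93.3] 86.0 tcp [0.4817 0.0786 0.0267] yang 16.0 w 0.0494 gf 14.992469580320176 t 5.5 zaxis [ 0.  0. -1.]
```

Emit:
{"name": "carry_out", "arguments": {
  "targets": [
    [0,0,-30,0],
    [0,0,-60,0],
    [0,0,-93,0],
    [-30,-16,-93,8],
    [-60,-32,-93,16],
    [-90,-48,-93,24],
    [-120,-64,-93,32],
    [-145,-78,-93,40],
    [-145,-78,-93,48],
    [-145,-78,-93,56],
    [-145,-78,-93,64],
    [-145,-78,-93,72],
    [-145,-78,-93,80],
    [-145,-78,-93,86],
    [-145,-78,-93,86],
    [-145,-78,-93,86],
    [-145,-78,-93,86],
    [-145,-78,-93,86]
  ]
}}

```text
clock: 7.3
ee_pos: [0.4465, -0.0823, 0.1196]
ee_rot: [-3.094, -0.546, 0.0]
ft_force: [0.7, 0.2, -0.8]
width: 0.0494
grip_force: 15.0
```

Run:
```python
from h import *
plan(.4465,-.082,.0675,-70)
for n in("scene","top"):
    p=r.grab_frame(n)
    if n=="scene":cv2.imwrite("pics/s2.png",cv2.resize(p["frame"][200:340,240:420,::-1],None,fx=4,fy=4,interpolation=2))
    for l in("slab","stand_seat"): print(n,l,[(np.round(d["xyz"],4),round(d["score"],2)) for d in r.tip_of(p,l)[:2]])
```

```text
plan [ 0.1 -0.3 52.1] 0.0 tcp [ 0.4465 -0.0823  0.1196] yang -70.0 w 0.0494 gf 14.983700839220546 t 7.3 zaxis [-0.  0. -1.]
scene slab [(array([ 0.4454, -0.0858,  0.092 ]), 0.81)]
scene stand_seat [(array([ 0.4459, -0.0804,  0.0399]), 0.75), (array([ 0.4454, -0.0854,  0.0919]), 0.58)]
top slab [(array([0.592 , 0.3793, 0.0041]), 0.61)]
top stand_seat []
```

View pics/s2.png

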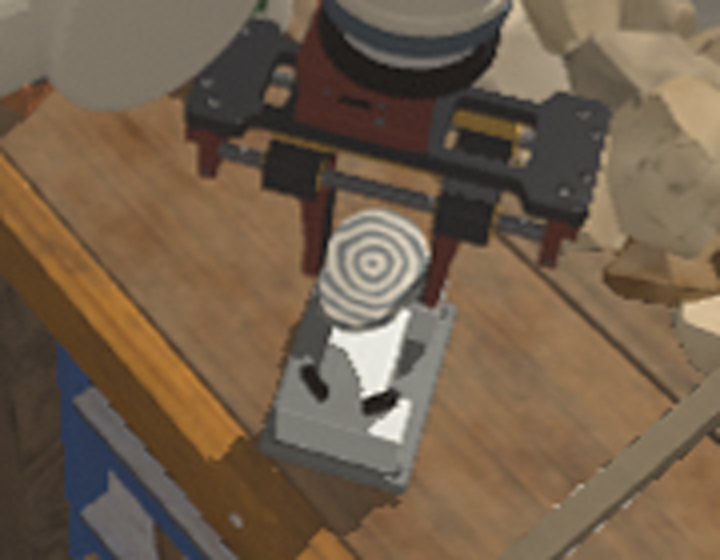

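Slab held level at crop (373,265), lined up with the stand's long axis. I'll lower it with a small correction.

Run:
```python
from h import *
plan(.447,-.081,.0672,-70)
```

```text
plan [ 0.9 -1.1 52.4] -0.0 tcp [ 0.4466 -0.0823  0.1196] yang -70.0 w 0.0493 gf 14.983822072099429 t 7.6 zaxis [ 0. -0. -1.]
```

Emit:
{"name": "carry_out", "arguments": {
  "targets": [
    [1,-1,20,0],
    [1,-1,35,0],
    [1,-1,42,0],
    [1,-1,47,0],
    [1,-1,50,0],
    [1,-1,52,0],
    [1,-1,52,0],
    [1,-1,52,0]
  ]
}}

```text
clock: 8.4
ee_pos: [0.4474, -0.0811, 0.0681]
ee_rot: [3.094, 0.545, 0.001]
ft_force: [0.1, 0.1, -1.1]
width: 0.0494
grip_force: 15.0
```

Emit:
{"name": "carry_out", "arguments": {
  "targets": [
    [0,0,1,0],
    [0,0,1,0],
    [0,0,1,0]
  ]
}}

```text
clock: 8.7
ee_pos: [0.4472, -0.081, 0.0667]
ee_rot: [3.094, 0.545, 0.0]
ft_force: [-0.5, 0.0, -0.2]
width: 0.0495
grip_force: 15.0
```

Emit:
{"name": "carry_out", "arguments": {
  "targets": [
    [0,0,0,0],
    [0,0,0,0],
    [0,0,0,0],
    [0,0,0,0],
    [0,0,0,0],
    [0,0,0,0]
  ],
  "grip": -1
}}

```text
clock: 9.3
ee_pos: [0.4472, -0.081, 0.0667]
ee_rot: [3.094, 0.544, 0.0]
ft_force: [0.3, -0.5, 0.3]
width: 0.0873
grip_force: 0.0
```

Emit:
{"name": "carry_out", "arguments": {
  "targets": [
    [0,0,-30,0],
    [0,0,-80,0],
    [0,0,-130,0],
    [0,0,-180,0],
    [0,0,-180,0],
    [0,0,-180,0]
  ]
}}

```text
clock: 9.9
ee_pos: [0.4477, -0.0812, 0.2479]
ee_rot: [3.093, 0.544, 0.004]
ft_force: [0.1, 1.0, -1.1]
width: 0.0878
grip_force: 0.0
```

Run:
```python
from h import *
plan(.4465,.05,.25,-70)
for n in("scene","top"):
    p=r.grab_frame(n)
    if n=="scene":cv2.imwrite("pics/s3.png",cv2.resize(p["frame"][220:340,260:400,::-1],None,fx=5,fy=5,interpolation=2))
    for l in("slab","stand_seat","brass_dop","steel_dop"): print(n,l,[(np.round(d["xyz"],4),round(d["score"],2)) for d in r.tip_of(p,l)[:2]])
```

```text
plan [  43.7 -123.7   -2.2] -0.0 tcp [ 0.4477 -0.0812  0.2479] yang -70.0 w 0.0878 gf 0.0 t 9.9 zaxis [ 0.003 -0.001 -1.   ]
scene slab [(array([ 0.447 , -0.0843,  0.0402]), 0.62)]
scene stand_seat [(array([ 0.4472, -0.0806,  0.04  ]), 0.89)]
scene brass_dop [(array([0.5418, 0.2176, 0.0024]), 0.16)]
scene steel_dop []
top slab [(array([ 0.446 , -0.0823,  0.0411]), 0.75)]
top stand_seat [(array([ 0.4451, -0.0827,  0.0351]), 0.92)]
top brass_dop []
top steel_dop [(array([0.5937, 0.3793, 0.0059]), 0.72)]
```

View pics/s3.png

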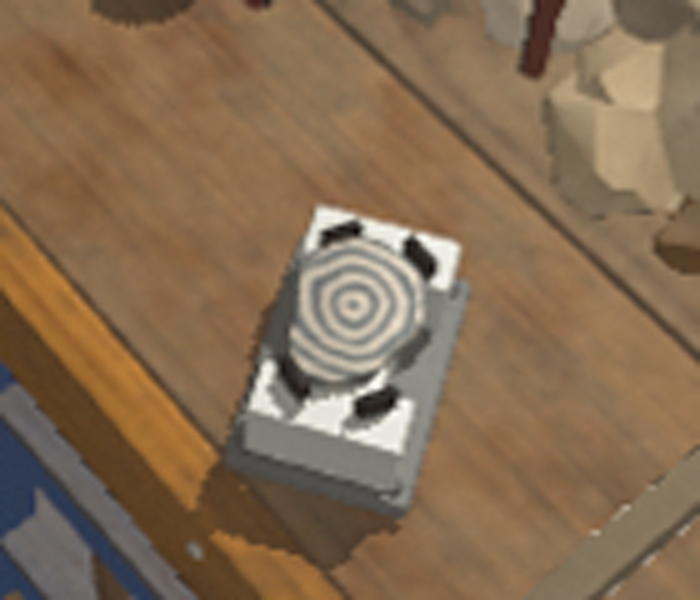

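The slab at crop (355,310) lies flat inside all four stops: (342,233), (420,257), (295,380) and (378,402). Next I'll refine the dop position by fitting a silhouette.

```bash
cat >> h.py <<'E'
from scipy.optimize import minimize
PROF=[(0,6),(68,6),(68,8.5),(74,8.5),(74,12),(122,12)]
def sil(p,xyz,zmin):
    a=np.arange(0,2*np.pi,.2);S=8
    m=np.zeros((420*S//2,560*S//2),np.uint8);S//=2
    for (z0,r0),(z1,r1) in zip(PROF[::2],PROF[1::2]):
        z0=max(z0,zmin)
        pts=[(xyz[0]+q*np.cos(t)/1e3,xyz[1]+q*np.sin(t)/1e3,xyz[2]+z/1e3) for z,q in((z0,r0),(z1,r1)) for t in a]
        h=cv2.convexHull(((proj(p,pts)+.5)*S).astype(np.int32)); cv2.fillPoly(m,[h],1)
    return m
def fit(p,mask,xy0,z,zmin,zfit=False):
    M=cv2.resize(mask.astype(np.uint8),None,fx=4,fy=4,interpolation=0)
    def cost(v):
        s=sil(p,(v[0],v[1],v[2] if zfit else z),zmin); return 1-(s&M).sum()/(s|M).sum()
    x0=np.array(list(xy0)+([z] if zfit else []))
    o=minimize(cost,x0,method="Nelder-Mead",options=dict(initial_simplex=np.vstack([x0]+[x0+.006*e for e in np.eye(len(x0))]),xatol=1e-4,fatol=1e-4))
    return np.round(o.x,4),round(1-o.fun,3)
E
python3 - <<'E'
from h import *
p=r.grab_frame("top")
for l,x in(("brass_dop",.533),("steel_dop",.5925)):
    for d in r.masks_of(p,l)[:2]: print(l,round(d["score"],2),fit(p,d["pixels"],(x,.381),.009,36),fit(p,d["pixels"],(x,.381),.009,74))
plan(.45,.38,.25,92)
E
```

```text
brass_dop 0.69 (array([0.5325, 0.3822]), np.float64(0.795)) (array([0.5315, 0.3812]), np.float64(0.814))
brass_dop 0.67 (array([0.533, 0.381]), np.float64(0.0)) (array([0.533, 0.381]), np.float64(0.0))
steel_dop 0.61 (array([0.5904, 0.3795]), np.float64(0.902)) (array([0.5893, 0.3786]), np.float64(0.879))
plan [ 160.1 -432.3   -3.4] -162.0 tcp [ 0.4471 -0.081   0.2466] yang -70.0 w 0.0877 gf 0.0 t 10.55 zaxis [-0.  0. -1.]
```

Run:
```python
from h import *
plan(.5325,.381,.25,-88)
plan(.5325,.381,.116,-88)
```

```text
plan [ 238.  -405.1   -3.4] 18.0 tcp [ 0.4471 -0.081   0.2466] yang -70.0 w 0.0877 gf 0.0 t 10.55 zaxis [-0.  0. -1.]
plan [ 238.  -405.1  130.6] 18.0 tcp [ 0.4471 -0.081   0.2466] yang -70.0 w 0.0877 gf 0.0 t 10.55 zaxis [-0.  0. -1.]
```

Emit:
{"name": "carry_out", "arguments": {
  "targets": [
    [238,-405,20,18],
    [238,-405,20,18],
    [238,-405,20,18],
    [238,-405,20,18],
    [238,-405,20,18],
    [238,-405,20,18],
    [238,-405,20,18],
    [238,-405,20,18],
    [238,-405,20,18],
    [238,-405,20,18],
    [238,-405,20,18],
    [238,-405,20,18],
    [238,-405,20,18],
    [238,-405,20,18]
  ]
}}

```text
clock: 11.95
ee_pos: [0.5329, 0.3796, 0.2276]
ee_rot: [-3.141, -0.051, -0.002]
ft_force: [-0.1, 0.6, 0.7]
width: 0.0878
grip_force: 0.0
```

Run:
```python
from h import *
plan(.5325,.381,.116,-88)
p=r.grab_frame("scene");cv2.imwrite("pics/s4.png",cv2.resize(p["frame"][70:230,120:320,::-1],None,fx=3.5,fy=3.5,interpolation=2))
for l,x in(("brass_dop",.533),("steel_dop",.5925)):
    for d in r.masks_of(p,l)[:1]: print(l,round(d["score"],2),fit(p,d["pixels"],(x,.381),.009,36))
    print([(np.round(d["xyz"],4),round(d["score"],2)) for d in r.tip_of(p,l)[:2]])
```

```text
plan [ -0.4  -1.4 111.6] -0.1 tcp [0.5329 0.3796 0.2276] yang -88.1 w 0.0878 gf 0.0 t 11.95 zaxis [ 0.001  0.    -1.   ]
brass_dop 0.76 (array([0.5289, 0.382 ]), np.float64(0.894))
[(array([0.5371, 0.3829, 0.0068]), 0.64)]
steel_dop 0.54 (array([0.5896, 0.3816]), np.float64(0.828))
[(array([0.5751, 0.2233, 0.0049]), 0.71), (array([0.5905, 0.3816, 0.0113]), 0.67)]
```

View pics/s4.png

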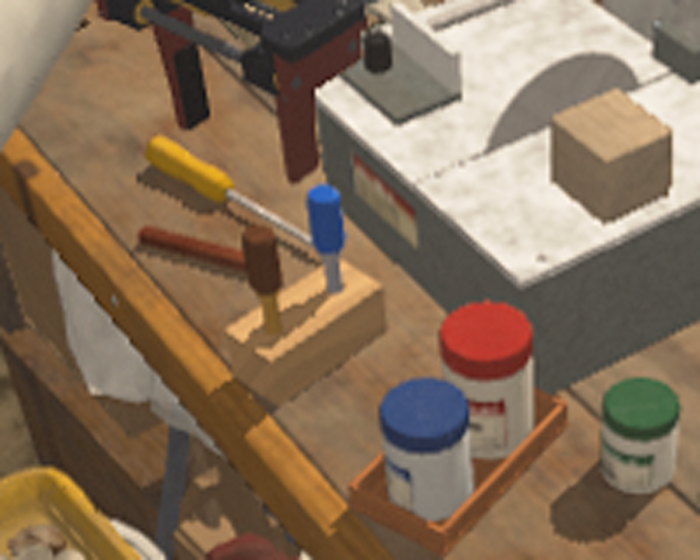

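The view shows the brown handle at crop (262,260), the blue at (325,220), and the fingers above them, closing along the rack's y. Descending onto the brass dop.

Emit:
{"name": "carry_out", "arguments": {
  "targets": [
    [-1,-2,40,0],
    [-1,-2,80,0],
    [-1,-2,105,0],
    [-1,-2,111,0],
    [-1,-2,111,0],
    [-1,-2,111,0]
  ]
}}

```text
clock: 12.8
ee_pos: [0.5323, 0.3833, 0.118]
ee_rot: [-3.14, -0.054, -0.004]
ft_force: [-0.4, -0.7, 0.3]
width: 0.0875
grip_force: 0.0
```

Emit:
{"name": "carry_out", "arguments": {
  "targets": [
    [0,0,0,0],
    [0,0,0,0],
    [0,0,0,0],
    [0,0,0,0],
    [0,0,0,0],
    [0,0,0,0],
    [0,0,0,0],
    [0,0,0,0],
    [0,0,0,0],
    [0,0,0,0]
  ],
  "grip": 1,
  "grip_force": 25
}}

```text
clock: 13.8
ee_pos: [0.5315, 0.3828, 0.1156]
ee_rot: [3.141, 0.054, -0.0]
ft_force: [-0.3, -0.0, 0.5]
width: 0.0239
grip_force: 25.0
```

Emit:
{"name": "carry_out", "arguments": {
  "targets": [
    [0,0,-15,0],
    [0,0,-30,0],
    [0,0,-50,0],
    [0,0,-75,0],
    [0,0,-100,0],
    [0,0,-125,0],
    [0,0,-140,0],
    [0,0,-140,0],
    [0,0,-140,0]
  ]
}}

```text
clock: 14.7
ee_pos: [0.5316, 0.3829, 0.2566]
ee_rot: [-3.14, -0.054, -0.002]
ft_force: [-0.4, 0.6, -1.9]
width: 0.0235
grip_force: 25.0
```

Run:
```python
from h import *
plan(.4465,-.083,.25)
p=r.grab_frame("scene");cv2.imwrite("pics/s5.png",cv2.resize(p["frame"][50:210,120:320,::-1],None,fx=3.5,fy=3.5,interpolation=2))
for l in("brass_dop","steel_dop"):
    print([(np.round(d["xyz"],4),round(d["score"],2)) for d in r.tip_of(p,l)[:2]])
```

```text
plan [-101.   462.7    6.2] 0 tcp [0.5316 0.3829 0.2566] yang -88.0 w 0.0235 gf 24.978023786097765 t 14.7 zaxis [ 0.001  0.001 -1.   ]
[(array([0.537 , 0.3818, 0.1497]), 0.82)]
[(array([0.5914, 0.3828, 0.0117]), 0.58)]
```

View pics/s5.png

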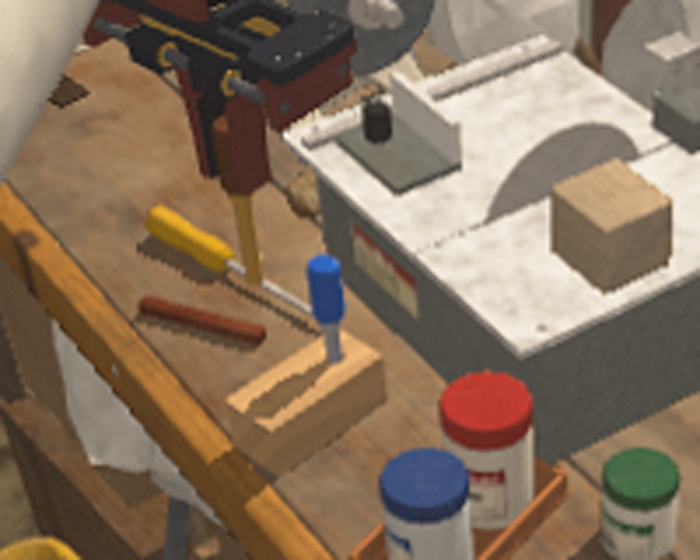

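The dop is clear of the rack, hanging upright with its tip at crop (253,280), about 0.15 m up. Carrying it across.

Emit:
{"name": "carry_out", "arguments": {
  "targets": [
    [-3,15,0,0],
    [-9,40,0,0],
    [-16,75,0,0],
    [-24,110,0,0],
    [-32,145,0,0],
    [-40,180,0,0],
    [-48,215,0,0],
    [-56,250,0,0],
    [-64,285,0,0],
    [-72,320,0,0],
    [-79,355,0,0],
    [-86,390,0,0],
    [-92,420,0,0],
    [-97,442,0,0],
    [-100,456,0,0],
    [-101,463,0,0],
    [-101,463,0,0],
    [-101,463,0,0]
  ]
}}

```text
clock: 16.65
ee_pos: [0.4464, -0.0828, 0.2552]
ee_rot: [-3.141, -0.054, 0.001]
ft_force: [0.0, 0.1, -0.9]
width: 0.0232
grip_force: 25.0
```

Emit:
{"name": "carry_out", "arguments": {
  "targets": [
    [0,0,20,0],
    [0,0,40,0],
    [0,0,60,0],
    [0,0,70,0],
    [0,0,70,0],
    [0,0,70,0]
  ]
}}

```text
clock: 17.25
ee_pos: [0.4467, -0.083, 0.1863]
ee_rot: [3.141, 0.055, 0.001]
ft_force: [0.7, 0.8, 0.2]
width: 0.0237
grip_force: 25.0
```

Run:
```python
from h import *
plan(.4465,-.083,.162)
for n in("scene","top"):
    p=r.grab_frame(n)
    cv2.imwrite(f"pics/{n}6.png",cv2.resize(p["frame"][200:340,270:430,::-1],None,fx=4,fy=4,interpolation=2))
    for l in("brass_dop","slab","stand_seat"): print(n,l,[(np.round(d["xyz"],4),round(d["score"],2)) for d in r.tip_of(p,l)[:2]])
```

```text
plan [-0.2  0.  24.3] 0 tcp [ 0.4467 -0.083   0.1863] yang -88.0 w 0.0237 gf 24.97804650105536 t 17.25 zaxis [ 0.001 -0.    -1.   ]
scene brass_dop [(array([ 0.449 , -0.0858,  0.0815]), 0.74)]
scene slab [(array([ 0.4421, -0.0833,  0.0383]), 0.76)]
scene stand_seat [(array([ 0.4427, -0.0799,  0.0401]), 0.91)]
top brass_dop []
top slab [(array([ 0.447 , -0.0832,  0.0369]), 0.73)]
top stand_seat [(array([ 0.4406, -0.0819,  0.0379]), 0.66)]
```

View pics/scene6.png

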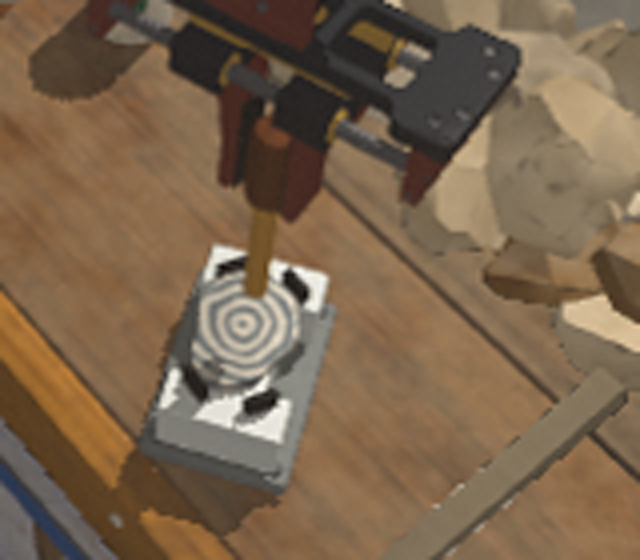

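The dop is upright above the slab, tip at crop (257,294); the slab's ring centre is at (243,323). Measuring the offset.

Run:
```python
from h import *
p=r.grab_frame("scene")
f=lambda c:(c[0]/4+270-.5+.0,c[1]/4+200-.5)
print("tip",atz(p,f((257,293)),.0797)[:2],"rings",atz(p,f((243,323)),.047)[:2])
stops=[atz(p,f(c),.049)[:2] for c in((232,266),(296,285),(195,381),(262,402))];print("stops ctr",np.mean(stops,0))
for l in("slab","brass_dop"):
    d=r.masks_of(p,l)[0]
    if l=="slab":
        ys,xs=np.nonzero(d["pixels"]);w=np.array([atz(p,(float(a),float(b)),.0455)[:2] for a,b in zip(xs,ys)]);print(d["score"],len(xs),"slab bbox",w.mean(0),w.min(0),w.max(0),(w.min(0)+w.max(0))/2)
    else: print(d["score"],fit(p,d["pixels"],(.447,-.083),.0797,0),fit(p,d["pixels"],(.447,-.083),.0797,0,True))
```

```text
tip [ 0.44666336 -0.08380754] rings [ 0.4480037  -0.07769933]
stops ctr [ 0.44345017 -0.08278802]
0.58 546 slab bbox [ 0.44169898 -0.08039529] [ 0.40769696 -0.10402458] [ 0.47753242 -0.05249114] [ 0.44261469 -0.07825786]
0.76 (array([ 0.443 , -0.0843]), np.float64(0.633)) (array([ 0.4545, -0.0781,  0.0559]), np.float64(0.67))
```

Emit:
{"name": "carry_out", "arguments": {
  "targets": [
    [-1,-2,6,0],
    [-1,-2,12,0],
    [-1,-2,17,0],
    [-1,-2,21,0],
    [-1,-2,23.5,0],
    [-1,-2,23.5,0],
    [-1,-2,23.5,0],
    [-1,-2,23.5,0],
    [-1,-2,23.5,0]
  ]
}}

```text
clock: 18.7
ee_pos: [0.4455, -0.0814, 0.1624]
ee_rot: [3.141, 0.054, 0.001]
ft_force: [0.0, -0.2, -0.4]
width: 0.0235
grip_force: 25.0
```

Run:
```python
from h import *
plan(.4455,-.081,.1626)
p=r.grab_frame("scene")
cv2.imwrite("pics/s7.png",cv2.resize(p["frame"][220:330,270:400,::-1],None,fx=6,fy=5.4,interpolation=2)) if 0 else cv2.imwrite("pics/s7.png",cv2.resize(p["frame"][220:330,270:400,::-1],None,fx=5,fy=5,interpolation=2))
for l in("brass_dop","slab"): print(l,[(np.round(d["xyz"],4),round(d["score"],2)) for d in r.tip_of(p,l)[:2]])
print("predicted tip px crop", (proj(p,[(.4455,-.0818,.056),(.4455,-.0818,.047)])-[270,220]+.5)*5)
```

```text
plan [ 0.  -0.4 -0.2] 0 tcp [ 0.4455 -0.0814  0.1624] yang -88.0 w 0.0235 gf 24.978031553328037 t 18.7 zaxis [ 0. -0. -1.]
brass_dop [(array([ 0.4511, -0.0832,  0.0544]), 0.61)]
slab [(array([ 0.4439, -0.0849,  0.0408]), 0.64)]
predicted tip px crop [[310.44453676 300.30790354]
 [308.65051476 313.19702018]]
```

View pics/s7.png

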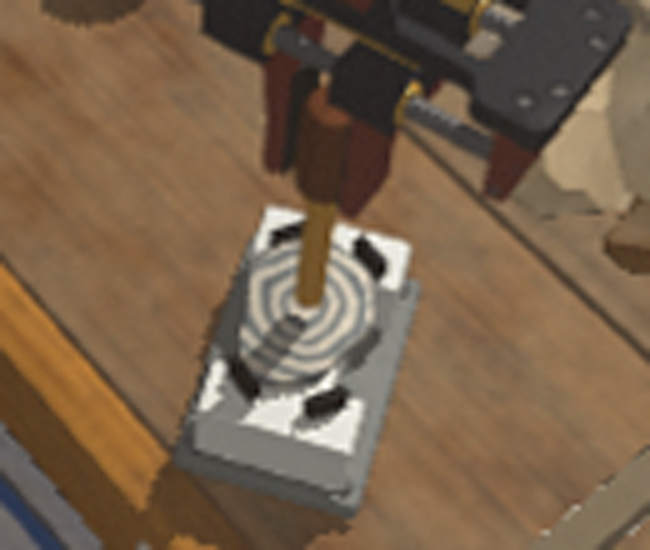

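The tip is at crop (311,300), as predicted. The point directly below it, (308,313), matches the middle of the slab's outline at about (310,314). Handing in.

```bash
python3 -c "
from station import r
print(r.close_job())"
```

```text
the job is handed in; nothing more can be done
None
```

The job is handed in, with no verdict returned: the slab lies flat between the stand's four stops, and the brass dop is held upright about 8–9 mm above its centre, within about 3 mm by camera; the pots and the blue-handled dop were not touched.

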